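# Hold a tensioner bolt on its mark behind the bracket

### The arm

A 6-joint arm with a two-finger parallel gripper is mounted at the origin on a cart in front of the work surface, level with it; the furniture and walls round the work are solid. World frame = base frame: x ahead of the robot, y to its left, z up, the work surface at z = 0. Lengths are in m, angles in rad, forces in N, time in s.
With the tool pointing down it reaches from about 0.15 to 0.775 m from the base axis. Payload 6.1 kg.
Tool frame: the origin (TCP) lies midway between the tips of the shut fingers; the grasp point (between the pads) lies 19 mm behind it (tcp_to_grasp is the distance from the TCP to the grasp point, in m); z points along the fingers, y is the line along which they close (so a half turn about z gives the same grasp; the last joint's range is limited). The gripper opens to 85 mm and grips with 20 to 120 N. Pads are 22 mm wide; open, the fingers measure 114 mm over their backs; the gripper's body (76 mm by 85 mm) begins 54 mm behind the grasp point. The pads swing forward as they close: fully open they stand 13 mm farther back than shut.
Start: joints at [-1.161, 0.126, -0.04, 1.405, 0, 1.571], TCP at [0.209, -0.482, 0.231] pointing down, gripper open.
Joint ranges: [-2.72, 2.72], [-0.95, 1.95], [-1.27, 1.35], [-1.78, 2.02], [-1.46, 1.47], [-3.14, 3.14]. Speed limits (rad/s): [2.39, 2.39, 3.01, 3.14, 3.14, 3.14].

### API

Orientations are given as a 3x3 rotation matrix whose columns are the frame's x, y, z axes.
In Python, from station import move_ptp, servo_line, movej, command_gripper, dwell, solve_ik, get_obs, camera, camera_params, PlanningError, close_job, tcp_to_grasp gives the robot as it stands. Calls block until the motion is done:
- move_ptp(position, orientation): joint-space move of the TCP to a pose.
- servo_line(position, frame=None, v=0.15): straight line of the TCP; frame=None keeps the orientation; v is the mean speed in m/s.
- movej(angles): joint-space move.
- command_gripper(opening, strength=None): finger opening in m; strength is the grip in N (None keeps the last); returns when the fingers have stopped.
- dwell(seconds).
- solve_ik(position, orientation): joint angles nearest the present ones, or None.
- get_obs(): the state.
- camera(name): name is "scene" or "side" or "wrist"; returns the picture (384x512x3 uint8, red, green, blue); there is no depth.
- camera_params(name): a dict with "fov_y" (degrees; the focal length in pixels is half the picture's height over the tangent of half this angle, whatever the lens; pixels are square), "cx", "cy" (the principal point, pixels), "dist" ([k1, k2, p1, p2, k3] as OpenCV has them; the pictures are not rectified), "R" (3x3) and "t" (3): a world point X has camera coordinates R X + t. Camera axes: x right, y down, z forward; pixel columns grow to the right and rows downward; lengths in m; the calibration is good to about 2 mm. A picture is of the moment at which its call begins: read the wrist's pose just before it. camera_params takes no time and is no camera call; for the wrist camera it gives the pose at the moment of the call.
A pose or a line that the arm cannot do raises PlanningError and nothing moves.
- close_job(): hands the job in; it is judged then, once.
The state is a dict: "time_s": time; "qpos": joint angles; "joint_vel": joint speeds; "effort": joint torques, N m; "eef_pos": TCP position; "eef_rot": TCP orientation; "wrist_force": force on the tool from outside, world axes, zero at the start; "moment": the same for the moment, N m; "width": finger opening in m; "finger_force": force on a finger pad.
Only numpy, scipy, OpenCV 4.12 (cv2) and the standard library are available. Lean on these libraries where they do the work, as an engineer would, in place of code of your own. Each camera call takes 0.05 s, during which the arm holds its last target. There are 200 camera calls.

### The job

Down in the gap behind the front wall of the blue bracket stands a sprung tensioner bolt. Reach into the gap from above, grip the bolt by its hexagon head, turn it against its spring until the red pointer lies in line with the yellow mark, and keep gripping it so that it cannot turn back (the backing nut is to be tightened next): the program finishes while still holding the head there. Do not lean hard on the bracket, and leave the tape measure, the bearing and the wooden-handled screwdriver where they lie.

Things in the scene. Friction and masses are not known exactly. Their poses are not given: they have to be found in the camera images.
- bracket: fixed blue steel H-section channel, 170 mm long, open above and at its ends; origin on the bench at its centre, on the bolt's axis; x across it (roughly away from the robot), y along it. Two upright walls 6 mm thick, 88 mm clear between (inner faces x = -44 and +44 mm), tops at z = 92 mm; web top at z = 42 mm. Feet to x = +-82 mm, with screws 16 mm high
- hex_head: steel hexagon head of the upright bolt, 27 mm across flats, 22 mm tall; origin at its centre, on the bolt's axis, 69 mm above the bench. x points along the red pointer, square to one pair of flats (other pairs at 60 degrees). Round neck below, 18 mm diameter. Turns with bolt
- bolt (a joint): angle turned by the bolt, rad, positive counter-clockwise seen from above; 0 at its rest stop, where the spring keeps it, up to 1.6. The spring pulls back towards 0 with 0.07 N m at 0, rising by 0.12 N m per rad; let go, it turns back. At rest the pointer stands 35 degrees clockwise of the bracket's -y direction
- index_arm: fixed aluminium washer and tongue on the web, under the pointer; origin on the bolt's axis, 42 mm above the bench. Raised yellow mark, 8 mm wide, 12 mm long, on the tongue along its x axis, centre 72 mm from the axis, top 52 mm above the bench. Pointer on the mark: x axes of hex_head and index_arm parallel, 0.5 to 1.1 rad counter-clockwise of rest
- tape_measure: loose yellow tape measure, 66 x 85 x 37 mm, origin under its centre; lies on the bench beyond the bracket's -y end; leave alone
- ball_bearing: loose steel ball bearing, 52 mm diameter, 15 mm high, origin under its centre; lies on the bench beyond the bracket's +y end; leave alone
- screwdriver_old: loose screwdriver with wooden handle, 174 mm long, 34 mm high, origin under its centre; lies on the bench behind the bracket; leave alone
- pointer_tip (a point): tip of the red pointer, 62 mm out from the bolt's axis, mid-thickness, 46.5 mm above the bench. Pointer 8 mm wide, 3 mm thick (z 45 to 48 mm), with a steel hub 36 mm across at the same height; fixed to the bolt, turns with it

How it is judged:
By the outcome, as a careful person would: the job done as asked, in the order asked, and still so for the second after the job is handed in, while the arm keeps its last pose, push and grip.
It also fails if it takes over 32 s, if anything falls off the work surface, if the arm or the gripper's body presses on something with over 40 N, if the wrist force passes 120 N, or if a joint passes its speed limit or range.

## Working session

There is one attempt and no reset: what is moved stays moved. The work goes in short steps, each a Python script; the robot and the scene stay as the last script left them, time stands still between calls to the robot, and variables do not carry over. Pictures are saved under pics/ and viewed, at most 10 in all, crops included, and the job is handed in when it is done.

```bash
mkdir -p pics
cat > h.py <<'E'
import numpy as np, cv2
from station import *
def K(p):
    f=192/np.tan(np.radians(p["fov_y"])/2); return np.array([[f,0,p["cx"]],[0,f,p["cy"]],[0,0,1]])
def ray(p,uv):
    n=cv2.undistortPoints(np.array([[uv]],float),K(p),np.array(p["dist"],float)).ravel()
    R=np.array(p["R"]);t=np.array(p["t"]); return -R.T@t, R.T@np.r_[n,1]
def onz(p,uv,z):
    o,d=ray(p,uv); return o+d*(z-o[2])/d[2]
def proj(p,X):
    return cv2.projectPoints(np.atleast_2d(X).astype(float),cv2.Rodrigues(np.array(p["R"],float))[0],np.array(p["t"],float),K(p),np.array(p["dist"],float))[0][:,0]
def snap(n,f): cv2.imwrite(f"pics/{f}.png",camera(n)[:,:,::-1])
E
python3 - <<'E'
from h import *
a=camera("scene");b=camera("side")
cv2.imwrite("pics/a.png",a[:,:,::-1]);cv2.imwrite("pics/b.png",b[:,:,::-1])
for n in("scene","side"):
    p=camera_params(n);print(n,p)
E
```

```text
scene {'fov_y': 42.083429300057375, 'cx': 257.95096820484804, 'cy': 191.06341858720765, 'dist': array([0.03244576, 0.        , 0.        , 0.        , 0.        ]), 'R': array([[-0.80585672, -0.59195362,  0.01363312],
       [-0.44201756,  0.58610214, -0.67904695],
       [ 0.3939739 , -0.55324062, -0.73396824]]), 't': array([0.3857071 , 0.38271752, 0.85921537])}
side {'fov_y': 50.35293317019237, 'cx': 250.9313312578901, 'cy': 184.76075267539656, 'dist': array([-0.04102403,  0.        ,  0.        ,  0.        ,  0.        ]), 'R': array([[-0.88913779, -0.45744302,  0.01341184],
       [-0.30250267,  0.56548222, -0.76728221],
       [ 0.34340373, -0.68627673, -0.64116934]]), 't': array([0.44085796, 0.29876683, 0.66486769])}
```

View pics/a.png

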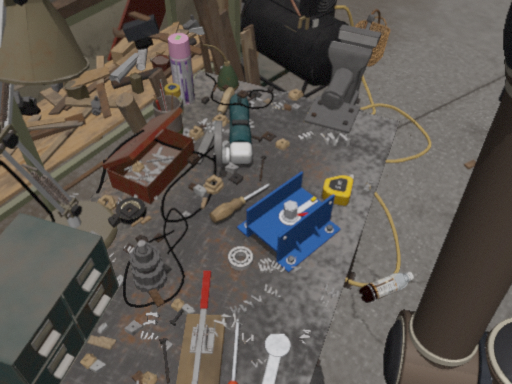

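View pics/b.png

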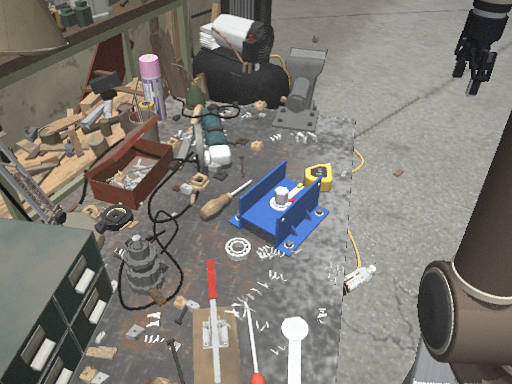

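The bracket is at about (290,220) in the scene view and (282,205) in the side view. The hex head is at (290,206) and (282,192), with the red pointer towards the tape measure. I'll enlarge both.

Run:
```python
from h import *
a=cv2.imread("pics/a.png")[165:275,230:350];b=cv2.imread("pics/b.png")[150:260,220:340]
cv2.imwrite("pics/c.png",cv2.resize(np.vstack([a[:,:]]),None,fx=6,fy=5.4,interpolation=cv2.INTER_CUBIC)[:594])
for n,uv in(("scene",(290,206)),("side",(282,190))):
    print(onz(camera_params(n),uv,.08))
```

```text
[ 0.49313436 -0.13382944  0.08      ]
[ 0.49229958 -0.13655377  0.08      ]
```

View pics/c.png

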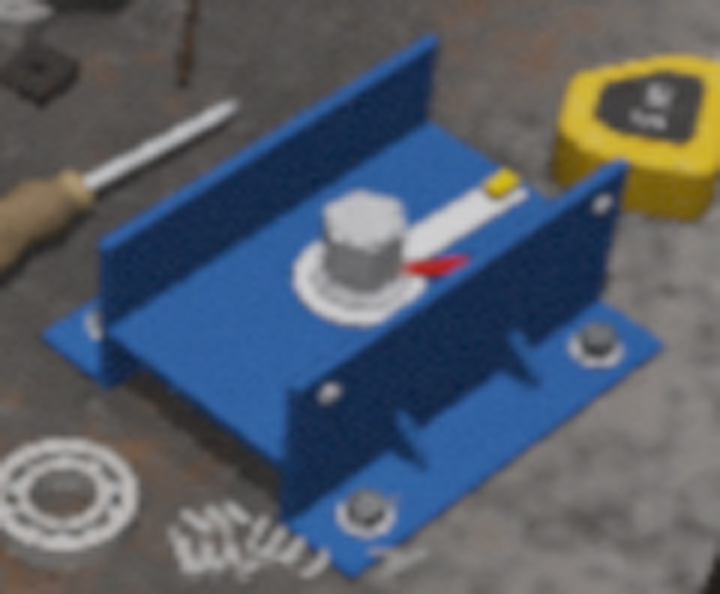

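Run:
```python
from h import *
p=camera_params("scene")
f=lambda x,y,z: onz(p,(230+x/6,165+y/5.4),z)
F1=f(103,243,.092);F2=f(434,38,.092);N1=f(290,390,.092);N2=f(627,163,.092)
c=(F1+F2+N1+N2)/4
ang=[np.degrees(np.arctan2(*(q-r)[[1,0]])) for q,r in((F1,F2),(N1,N2))]
h=f(364,213,.08);m=f(503,181,.052);a=m-h
print(F1,F2,N1,N2,c,ang);print(h,m,np.degrees(np.arctan2(a[1],a[0])),np.linalg.norm(a[:2]),np.linalg.norm((F1-F2)),np.linalg.norm(N1-N2))
t=f(468,261,.048);t=t-h;print("ptr",np.degrees(np.arctan2(t[1],t[0])),np.linalg.norm(t[:2]))
```

```text
[ 0.55335621 -0.06151337  0.092     ] [ 0.52211275 -0.22560918  0.092     ] [ 0.46051274 -0.04193081  0.092     ] [ 0.4284857  -0.20810467  0.092     ] [ 0.49111685 -0.13428951  0.092     ] [np.float64(79.22004399174767), np.float64(79.09102759323274)]
[ 0.49445619 -0.13837654  0.08      ] [ 0.47495519 -0.20596075  0.052     ] -106.09516115034668 0.07034141051362323 0.1670436747709369 0.16923204574156178
ptr -140.05031613998426 0.04028584330549437
```

```bash
cat >> h.py <<'E'
def down(deg):
    c,s=np.cos(np.radians(deg)),np.sin(np.radians(deg))
    y=np.array([c,s,0]);z=np.array([0,0,-1.]);return np.c_[np.cross(y,z),y,z]
E
python3 - <<'E'
from h import *
P=[.493,-.136,.25]
for d in (44,74,224,254,164,344): print(d,solve_ik(P,down(d)))
best=min((44,224),key=lambda d:max(abs(solve_ik(P,down(e))[5]) for e in (d,d+45)))
print(best);move_ptp(P,down(best))
p=camera_params("wrist");snap("wrist","d")
print(get_obs()["time_s"],get_obs()["eef_pos"],get_obs()["wrist_force"]); np.save("pw.npy",p,allow_pickle=True)
im=cv2.imread("pics/d.png");print(proj(p,[[.493,-.136,.08],[.475,-.206,.052]]))
cv2.imwrite("pics/d2.png",cv2.resize(im,(800,600),interpolation=cv2.INTER_CUBIC))
E
```

```text
44 [-0.26916749  0.10099549 -0.02683113  1.44296971  0.          0.53368396]
74 [-0.26916749  0.10099549 -0.02683113  1.44296971  0.          0.01008519]
224 [-0.26916749  0.10099549 -0.02683113  1.44296971  0.         -2.60790869]
254 [-0.26916749  0.10099549 -0.02683113  1.44296971  0.         -3.13150747]
164 [-0.26916749  0.10099549 -0.02683113  1.44296971  0.         -1.56071114]
344 [-0.26916749  0.10099549 -0.02683113  1.44296971  0.          1.58088151]
44
1.7917 [ 0.49274752 -0.13684898  0.24995597] [-0.92237923 -0.72032196  1.10467569]
[[251.43685361 164.08342731]
 [197.97606049 189.74152377]]
```

View pics/d2.png

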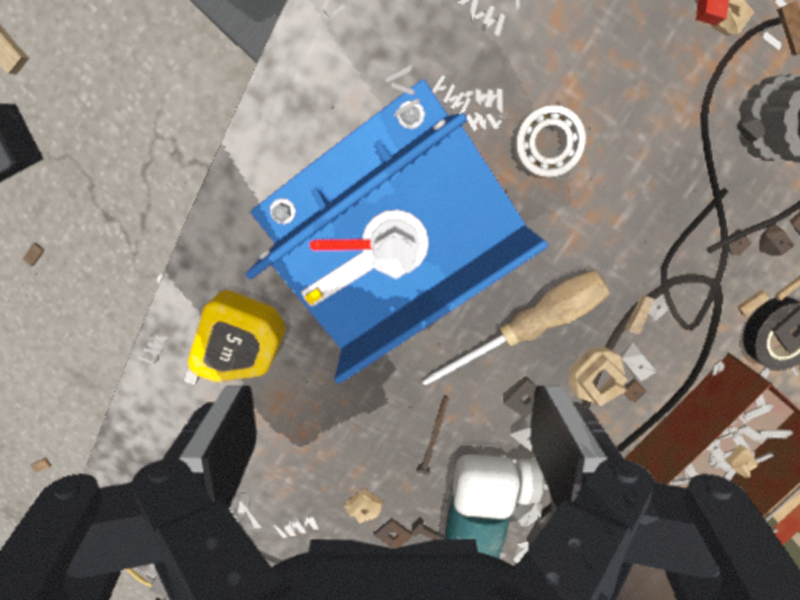

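The wrist view shows the head at about (395,246), the pointer tip at (311,245) and the mark at (314,295). The gap is clear. One enlarged crop for exact pixels.

Run:
```python
import cv2
im=cv2.imread("pics/d.png")[125:200,185:285]
cv2.imwrite("pics/e.png",cv2.resize(im,(800,600),interpolation=cv2.INTER_CUBIC))
```

```text
(no output)
```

View pics/e.png

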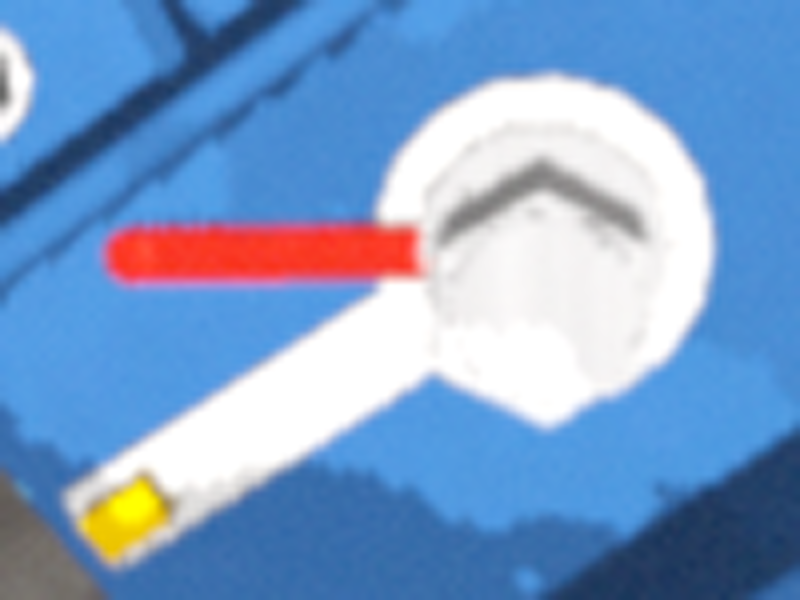

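Crop pixels (×8): pointer tip (106,254) running to (415,250); mark centre (126,519); tongue edges slope (318,-196); washer ring centre (546,240).

Run:
```python
from h import *
p=np.load("pw.npy",allow_pickle=True).item()
print("cam",-np.array(p["R"]).T@np.array(p["t"]))
f=lambda x,y,z: onz(p,(185+x/8-.5+.0625+.0,125+y/8-.5+.0625),z)[:2]
u=lambda v:v/np.linalg.norm(v); A=lambda v:np.degrees(np.arctan2(v[1],v[0]))
t=f(106,254,.048); d=u(f(415,250,.048)-t); print("ptr",A(-d),"axis",t+.062*d)
m=f(126,519,.052)
e=u(u(f(385,295,.046)-f(65,495,.046))+u(f(435,378,.046)-f(118,570,.046))); print("tongue",A(-e),"axis",m+.072*e)
w=f(546,240,.044);print("washer",w, "mark from it",A(m-w),np.linalg.norm(m-w),"ptr",A(t-w),np.linalg.norm(t-w))
# overlay
im=cv2.resize(cv2.imread("pics/d.png")[125:200,185:285],(800,600),interpolation=cv2.INTER_CUBIC)
c=(t+.062*d+m+.072*e+w)/3; th=np.radians(A(-d)); print("c",c)
def ln(P,col): cv2.polylines(im,[np.int32((proj(p,P)-[185,125]+.4375)*8)],True,col,1)
for z,col in((.08,(0,0,255)),(.058,(0,160,0))):
    ln([[*(c+.0135/np.cos(np.pi/6)*np.array([np.cos(th+a),np.sin(th+a)])),z] for a in np.pi/6+np.arange(6)*np.pi/3],col)
th=np.radians(A(m-c));R=np.array([[np.cos(th),-np.sin(th)],[np.sin(th),np.cos(th)]])
ln([[*(c+R@q),.052] for q in np.array([[.066,-.004],[.078,-.004],[.078,.004],[.066,.004]])],(0,0,0))
cv2.imwrite("pics/f.png",im)
```

```text
cam [ 0.43520285 -0.07623678  0.39192272]
ptr -135.4055959017487 axis [ 0.49334183 -0.13390446]
tongue -103.88899617698772 axis [ 0.49398516 -0.13394709]
washer [ 0.49305569 -0.13379128] mark from it -103.1405036492938 0.07193427982286282 ptr -135.144947251237 0.06187634045613902
c [ 0.4934609  -0.13388094]
```

View pics/f.png

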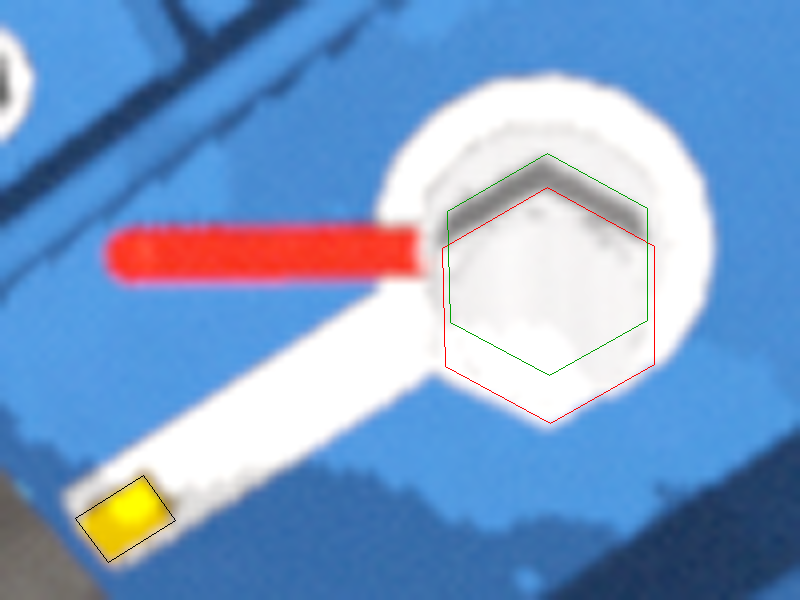

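```bash
cat > g.py <<'E'
from h import *
def st(l):
    o=get_obs(); R=np.array(o["eef_rot"]); print(l,round(o["time_s"],2),np.round(o["eef_pos"],4),"yaw",round(np.degrees(np.arctan2(R[1,1],R[0,1])),2),"F",np.round(o["wrist_force"],1),"M",np.round(o["moment"],2),"w",round(o["width"],4),o["finger_force"])
E
python3 - <<'E'
from g import *
st("0")
command_gripper(.046,60);st("open")
C=[.4933,-.1339]
servo_line([*C,.12],down(44.7),v=.12);dwell(.2);st("above")
servo_line([*C,.053],v=.06);dwell(.2);st("down")
command_gripper(.02,60);dwell(.2);st("grip")
E
```

```text
0 1.79 [ 0.4927 -0.1368  0.25  ] yaw 43.89 F [-0.9 -0.7  1.1] M [0.03 0.   0.01] w 0.0853 0.0
open 2.27 [ 0.493  -0.1361  0.25  ] yaw 43.98 F [ 0.2  0.3 -0.1] M [0.04 0.04 0.07] w 0.0459 0.0
above 3.7 [ 0.4937 -0.134   0.1206] yaw 44.7 F [-1.  -0.1 -0.6] M [ 0.01 -0.03  0.01] w 0.0458 0.0
down 5.17 [ 0.4935 -0.134   0.0533] yaw 44.7 F [ 0.4  0.9 -0.4] M [-0.01 -0.09  0.01] w 0.0463 0.0
grip 5.67 [ 0.4928 -0.1346  0.0535] yaw 44.67 F [-4.4 -1.5  4.9] M [-0.47  0.74 -0.11] w 0.026 60.31414557248354
```

Run:
```python
from g import *
C=[.4925,-.1347,.0533]
servo_line(C,v=.02);dwell(.1);st("ctr")
for a in (52.7,60.7,68.7,76.7):
    move_ptp(C,down(a));dwell(.15);st(a)
snap("scene","s1");snap("wrist","w1");np.save("pw1.npy",camera_params("wrist"),allow_pickle=True)
a=cv2.resize(cv2.imread("pics/s1.png")[175:235,260:340],(800,600),interpolation=cv2.INTER_CUBIC)
b=cv2.imread("pics/w1.png")
cv2.imwrite("pics/v1.png",np.vstack([np.hstack([cv2.resize(a,(400,300)),cv2.resize(cv2.imread("pics/s1.png"),(400,300))]),cv2.resize(b,(800,600))[150:450]]))
```

```text
ctr 6.03 [ 0.4927 -0.1346  0.0535] yaw 44.71 F [0.4 1.3 2.3] M [ 0.07  0.08 -0.06] w 0.0264 60.132824778556824
52.7 6.43 [ 0.4927 -0.1347  0.0535] yaw 52.57 F [0.4 1.3 3.1] M [ 0.1   0.03 -0.11] w 0.0262 60.17792019993067
60.7 6.84 [ 0.4927 -0.1347  0.0535] yaw 60.54 F [-0.1  0.6  4.7] M [ 0.08  0.04 -0.09] w 0.0256 60.31670940108597
68.7 7.25 [ 0.4926 -0.1348  0.0535] yaw 68.58 F [0.3 0.5 5.4] M [ 0.05  0.09 -0.07] w 0.0256 60.44556578155607
76.7 7.66 [ 0.4926 -0.1348  0.0535] yaw 76.58 F [0.7 0.4 6. ] M [-0.02 -0.01 -0.17] w 0.0262 60.4478641692549
```

View pics/v1.png

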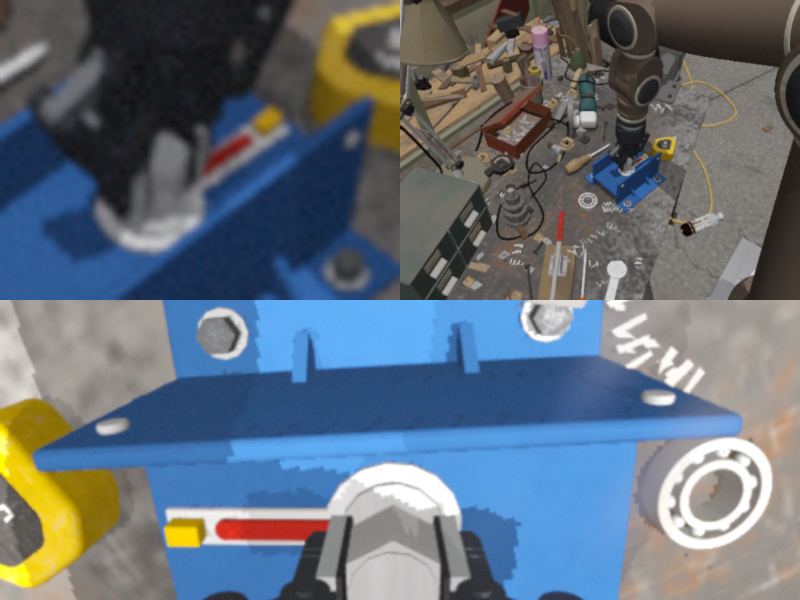

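The pointer lies on the tongue, close to the mark at (185,533) in the wrist view. I'll measure what's left.

Run:
```python
import cv2
im=cv2.imread("pics/w1.png")[220:265,95:215]
cv2.imwrite("pics/x1.png",cv2.resize(im,(720,270),interpolation=cv2.INTER_CUBIC))
```

```text
(no output)
```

View pics/x1.png

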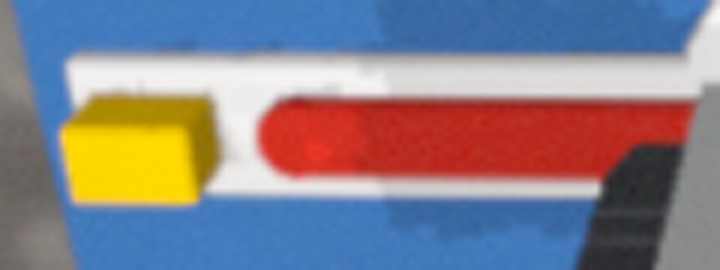

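Run:
```python
from h import *
p=np.load("pw1.npy",allow_pickle=True).item()
f=lambda x,y,z: onz(p,(95+x/6-.42,220+y/6-.42),z)[:2]
A=lambda v:np.degrees(np.arctan2(v[1],v[0]))
c=np.array([.4926,-.1348])
a,b=f(300,178,.048),f(600,178,.048);print("ptr edge",A(a-b))
t=f(260,141,.048);print("tip",A(t-c),np.linalg.norm(t-c))
q=f(75,205,.052),f(197,205,.052);print("mark edge",A(q[0]-q[1]),np.linalg.norm(q[0]-q[1]))
m=np.mean([f(75,205,.052),f(197,205,.052),f(60,126,.052),f(187,124,.052)],0);print("mark",A(m-c),np.linalg.norm(m-c))
u=(a-b)/np.linalg.norm(a-b);n=np.array([-u[1],u[0]])
print("far edges offset from axis mm: ptr",n@(a-c)*1e3,n@(b-c)*1e3,"mark",[n@(x-c)*1e3 for x in q])
th=f(70,58,.046)-f(690,57,.046),f(215,193,.046)-f(600,195,.046);print("tongue",[A(x) for x in th])
```

```text
ptr edge -102.72677186219639
tip -103.60202633061913 0.06042252201932959
mark edge -102.2045565363679 0.011281101073401497
mark -103.2635185188442 0.07093639056982881
far edges offset from axis mm: ptr 2.8533260888358716 2.853326088835871 mark [np.float64(3.405372597942928), np.float64(3.3025538151606986)]
tongue [np.float64(-102.77771435812703), np.float64(-102.97128378344806)]
```

The measured error between pointer and mark is under 0.5°, and the grip is holding at 60 N. Handing in.

Run:
```python
from g import *
dwell(.3);st("end");print(close_job())
```

```text
end 8.06 [ 0.4926 -0.1348  0.0535] yaw 76.57 F [-0.4  0.2  4.8] M [ 0.1   0.11 -0.09] w 0.0261 60.44731768313795
the job is handed in; nothing more can be done
None
```

I turned the bolt about 32° until the red pointer lined up with the yellow mark, within about 0.5° by my camera measurement, and handed the job in at 8.1 s with the gripper still holding the head at 60 N; I never touched the tape measure, bearing or screwdriver, and the highest wrist force I read was about 7 N.

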